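# Feel out the thread hands and back off both hub nuts of a twin-rotor fan

### The arm

A 7-joint arm with a two-finger parallel gripper is mounted at the origin on the work surface. World frame = base frame: x ahead of the robot, y to its left, z up, the work surface at z = 0. Lengths are in m, angles in rad, forces in N, time in s.
With the tool pointing down it reaches from about 0.4 to 0.85 m from the base axis. Payload 4.4 kg.
Tool frame: the origin (TCP) lies at the very end of the fingers, on their centre line; the grasp point (between the pads) lies 19 mm behind it; z points along the fingers, y is the line along which they close (so a half turn about z gives the same grasp; the last joint's range is limited). The gripper opens to 94 mm and grips with 3 to 60 N. Pads are 16 mm wide; open, the fingers measure 119 mm over their backs; the gripper's body (75 mm by 177 mm) begins 78 mm behind the grasp point.
Start: joints at [-1.411, 0.628, 0.038, 1.517, -0.027, 0.996, -0.02], TCP at [0.145, 0.634, 0.205] pointing down, gripper open.
Joint ranges: [-3.06, 3.06], [-0.37, 2.12], [-1.25, 1.32], [0.18, 2.47], [-1.1, 4.24], [0.23, 1.98], [-2.94, 2.94]. Speed limits (rad/s): [2.57, 2.57, 3.14, 3.14, 3.14, 3.14, 3.14].

### API

Orientations are given as a unit quaternion [x, y, z, w].
In Python, from cell import bot, get_image, hand_in gives the robot as it stands. The module is installed in compiled form; this text tells all that it offers.
- The arm moves only by the tool jog_arm, never from a script. Its argument "plan" is a list of rows, each a list of 7 numbers: the turn, a rotation vector about the world's x, y, z in degrees, then the shift along the world's x, y, z in mm, then the gripper's target within -1 to 1 (shut at 1, half-way at 0, fully open at -1). In form: [[wx, wy, wz, dx, dy, dz, claw], ...]. A call has exactly 8 rows; each row shifts and turns the commanded pose from where the row before left it; what a row does not reach is not made up. A row lasts 1/12 s, in which the tool goes at most 41.7 mm and 7.16 degrees, less where a joint would pass 70% of its speed; a pose out of reach is approached as far as the arm can. A call is refused whole if a number of a shift passes 41.7 or a number of a turn 7.16, either way. A call with a gripper value outside its range is refused whole. The fingers move at their own pace and stop on an object; "grip_force" is the grip in N (left out, the last holds). Time passes only in rows, so rows that do not move let the fingers close, or fill a call up. It gives the time, the measured TCP pose, the force, the opening and the grip force at its end, in the units of the state.
- bot.observe(): the state, without advancing time (a new reading comes with each control period).
- get_image(name): name is "scene" or "top" or "wrist"; returns a dict with "color" (480x640x3 uint8, red, green, blue), "intrinsics" (3x3 intrinsics, pixels), "eye" and "orientation" of the camera in the world. Camera axes: x right, y up, looking along -z (the intrinsics and any distortion apply to the point x, -y, -z); pixel columns grow to the right and rows downward; lengths in m; the calibration is good to about 2 mm. A picture is of the moment at which its call begins. There is no depth.
- hand_in(): hands the job in; it is judged then, once.
The state is a dict: "t": time; "qpos": joint angles; "joint_vel": joint speeds; "joint_efforts": joint torques, N m; "eef_pos": TCP position; "eef_rot": TCP orientation; "wrist_force": force on the tool from outside, world axes, zero at the start; "wrist_torque": the same for the moment, N m; "opening": opening from 0.0 (shut) to 1.0 (fully open); "grasp_force": force on a finger pad.
Only numpy, scipy, OpenCV 4.12 (cv2) and the standard library are available. Lean on these libraries where they do the work, as an engineer would, in place of code of your own. Each camera call takes 0.05 s, during which the arm holds its last target. There are 200 camera calls.

### The job

Both rotors of this fume-extractor fan have to come off, so back off the two hub nuts by at least a third of a turn each. At least one nut has a left-hand thread and neither is marked: find out by trying gently both ways which way each loosens, and never force one the tightening way: the springy shaft lock breaks if the rotor is twisted more than about 15 degrees. Leave the cup and the other things on the bench where they are.

Things in the scene. Friction and masses are not known exactly. Their poses are not given: they have to be found in the camera images.
- fan: The twin-rotor fan: black plastic housing fixed to the bench, lying face up, 180 (x) x 360 (y) x 45 mm high (z); origin at the centre of its underside. Two 118 mm round openings side by side along y, each with a grey eight-paddle rotor (54 mm radius, paddles up to 41 mm above the bench). A 36 mm wide steel cup stands on it between the openings
- shaft_1 (a point): Centre of the nut on the fan's +y shaft, 90 mm from the housing's middle, 70 mm above the bench; axes as the fan's, z up along the shaft. The nut: plain round fluted steel, 35 mm diameter, 32 mm tall, from 54 to 86 mm above the bench, on a 40 mm wide rotor hub (keep the fingertips off the hub). Both nuts look alike and do not rise as they turn
- shaft_2 (a point): The same point for the nut on the fan's -y shaft, 180 mm from shaft_1. Same nut, same axes
- nut_a (a joint): Turn of one nut on its rotor, rad: 0 = tight (stops dead against the hub), grows as it is loosened, whichever way round that is, up to 6.2. Which shaft nut_a is on is not told and changes from start to start; its thread hand is not told either. Loosening it takes about 0.12 N m, evenly
- nut_b (a joint): The same for the other nut
- rotor_a (a joint): Twist of the rotor under nut_a, rad, anticlockwise from above positive, 0 at rest. A springy lock (1.2 N m per rad) holds it. Turn the nut the loosening way: the rotor follows 0.1 rad, then the nut slips round on it. The tightening way: the rotor keeps following and the torque keeps growing; 0.3 rad (0.36 N m) breaks the lock. Let go, it springs back to 0
- rotor_b (a joint): The same for the rotor under nut_b
- screw_cup: Bystander: small open steel cup, 36 mm wide, 20 mm tall, on the fan housing between the two openings; origin at its underside
- guard: Bystander: round wire fan guard lying flat, 118 mm diameter, 6 mm thick; origin at the centre of its underside
- multimeter: Bystander: yellow multimeter lying flat, 180 x 85 x 36 mm; origin at the centre of its underside
- solder_spool: Bystander: red solder spool standing on its flange, 60 mm diameter, 35 mm tall; origin at the centre of its underside
- pliers: Bystander: blue-handled pliers lying flat, about 150 mm long, 16 mm thick; origin near the pivot, at bench height
- screwdriver: Bystander: screwdriver lying flat; origin under it at bench height
- flux_jar: Bystander: small capped jar, 50 mm diameter, 45 mm tall; origin at the centre of its underside

How it is judged:
By the outcome, as a careful person would: the job done as asked, in the order asked, and still so for the second after the job is handed in, with the robot touching nothing.
It also fails if it takes over 66 s, if anything falls off the work surface, if the arm or the gripper's body presses on something with over 40 N, if the wrist force passes 120 N, or if a joint passes its speed limit or range.

## Working session

There is one attempt and no reset: what is moved stays moved. The work goes in short steps, Python scripts to look and compute and a tool call to move; the robot and the scene stay as the last step left them, time stands still between calls to the robot, and variables do not carry over. Pictures are saved under pics/ and viewed, at most 10 in all, crops included, and the job is handed in when it is done.

Besides the shell and the picture viewer there is one more tool, called after ">>>" by a JSON object that holds its "fn" and its "kwargs". jog_arm: Moves the arm, as the interface text tells. Its arguments: {"type":"object","properties":{"plan":{"type":"array"},"grip_force":{"type":"number"}},"required":["plan"]}

```bash
mkdir -p pics; cat > h.py <<'E'
import numpy as np, cv2
from cell import bot,get_image,hand_in
from scipy.spatial.transform import Rotation as R
def ray(im,u,v):
    K=np.array(im["intrinsics"]);d=np.linalg.inv(K)@[u,v,1]
    o=np.array(im["orientation"]);M=o if o.shape==(3,3) else R.from_quat(o).as_matrix()
    return np.array(im["eye"]),M@np.array([d[0],-d[1],-d[2]])
def onz(im,u,v,z):
    e,d=ray(im,u,v);return e+d*(z-e[2])/d[2]
def save(im,n):cv2.imwrite("pics/"+n,cv2.cvtColor(im["color"],cv2.COLOR_RGB2BGR))
E
python3 - <<'E'
from h import *
for n in("top","scene"):
    im=get_image(n);save(im,n+"1.png");print({k:v for k,v in im.items() if k!="color"})
print(bot.observe())
E
```

```text
{'intrinsics': array([[577.95242344,   0.        , 318.54810643],
       [  0.        , 577.95242344, 244.92345762],
       [  0.        ,   0.        ,   1.        ]]), 'eye': array([ 0.49109684, -0.01821244,  1.31878689]), 'orientation': array([-0.03405124,  0.0308015 ,  0.70882249, -0.70389094])}
{'intrinsics': array([[508.71344283,   0.        , 318.7225254 ],
       [  0.        , 508.71344283, 234.94006294],
       [  0.        ,   0.        ,   1.        ]]), 'eye': array([1.28777445, 0.69242266, 0.65699663]), 'orientation': array([0.19114811, 0.45915334, 0.80996076, 0.31081213])}
{'t': 0.1, 'qpos': array([-1.41083303,  0.62924241,  0.03846469,  1.51822353, -0.0270111 ,
        0.99629424, -0.02002208]), 'joint_vel': array([-3.52716749e-04, -2.21662631e-03, -2.96159874e-04, -1.97388096e-03,
       -2.02118951e-03,  5.42481648e-05,  1.29527911e-03]), 'joint_efforts': array([ 2.57656691e-03, -5.50794232e+01,  1.14781335e+00, -1.87119144e+01,
       -5.19886706e-02,  1.91603357e-02,  7.85095790e-05]), 'eef_pos': array([0.14535165, 0.6329502 , 0.20466793]), 'eef_rot': array([ 1.12663518e-01,  9.93632856e-01, -8.20232853e-04, -8.42870575e-05]), 'wrist_force': array([-0.16023326, -0.35088754,  0.18221365]), 'wrist_torque': array([ 0.05083516,  0.02096431, -0.02265516]), 'grasp_force': 0.0, 'opening': 0.9993083578968879}
```

View pics/top1.png

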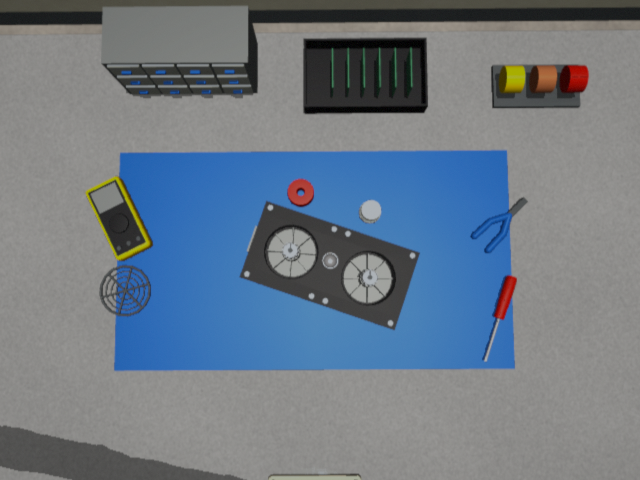

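View pics/scene1.png

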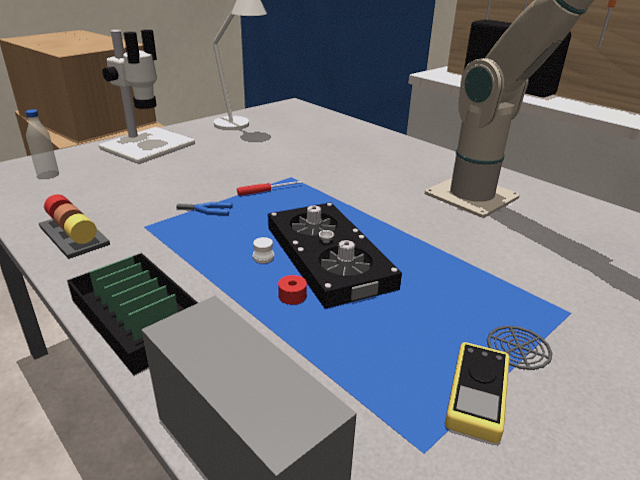

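The top view shows the nuts at about (291,251) and (369,278), with the cup at (330,261). The fan is turned about -19° on the image. The scene view confirms clear space around both nuts.

```bash
python3 - <<'E'
from h import *
im=get_image("top");hsv=cv2.cvtColor(im["color"],cv2.COLOR_RGB2HSV)
bright=((hsv[...,2]>85)&(hsv[...,1]<60)).astype(np.uint8)
P=[]
for u,v in((291,251),(369,278)):
    m=np.zeros_like(bright);cv2.circle(m,(u,v),33,1,-1);m&=bright
    ys,xs=np.nonzero(m);(c,r)=cv2.minEnclosingCircle(np.c_[xs,ys].astype(np.float32))
    p=onz(im,*c,0.041);q=onz(im,c[0]+r,c[1],0.041);print("rotor",c,r,p,np.linalg.norm(q-p));P.append(p)
d=P[0]-P[1];print("sep",np.linalg.norm(d),np.degrees(np.arctan2(d[1],d[0])))
print("cup",onz(im,330,260.5,.065),"mid",(P[0]+P[1])/2)
big=cv2.resize(im["color"][205:325,235:425],None,fx=4,fy=4,interpolation=cv2.INTER_CUBIC)
cv2.imwrite("pics/crop.png",big[...,::-1])
for p in P:
    q=p.copy();q[2]=.086
    K=im["intrinsics"];M=R.from_quat(im["orientation"]).as_matrix().T@(q-im["eye"]);print("exp nut top px",K[0,0]*M[0]/-M[2]+K[0,2],K[1,1]*M[1]/M[2]+K[1,2])
E
```

```text
rotor (295.0, 254.0) 28.443023681640625 [0.58884654 0.03962178 0.041     ] 0.06307024077789752
rotor (367.11138916015625, 277.873046875) 24.88903045654297 [ 0.53485893 -0.11945249  0.041     ] 0.05491528559538078
sep 0.16798596941447777 71.2534973067833
cup [ 0.57230479 -0.03748904  0.065     ] mid [ 0.56185273 -0.03991536  0.041     ]
exp nut top px 294.0435622161959 252.40259661169335
exp nut top px 368.7751886515189 277.1372405763146
```

View pics/crop.png

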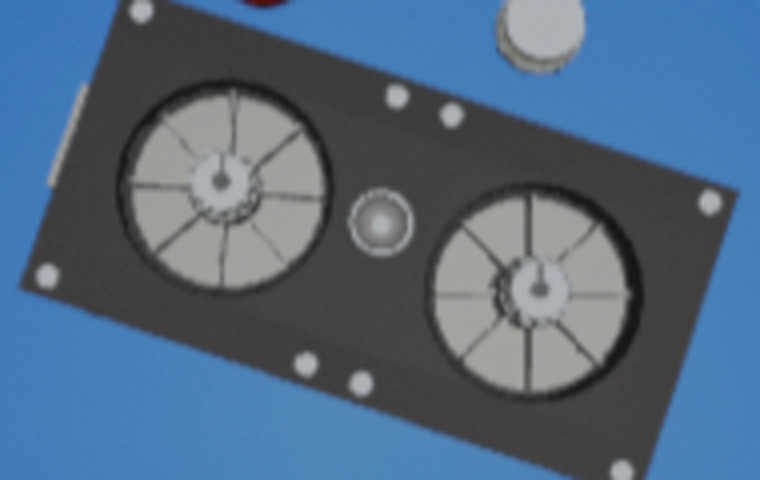

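The crop shows nut tops at crop (221,181) and (540,290), each with a dark index line pointing up. The rotors are centred at (229,187) and (530,293).

```bash
python3 - <<'E'
from h import *
im=get_image("top")
f=lambda x,y:(x/4+235-.4,y/4+205-.4)
for n,a,b in(("nut .086",(221,181),.086),("rot .041",(229,188),.041),("open .045",(225,187),.045),("nut2",(540,290),.086),("rot2",(530,293),.041),("open2",(534,293),.045)):
    print(n,onz(im,*f(*a),b))
sc=get_image("scene")
for c in((346,244),(314,209)): print("scene",onz(sc,*c,.086))
p=np.array([.595,.05]);q=np.array([.535,-.122]);d=p-q;print(np.linalg.norm(d),np.degrees(np.arctan2(d[1],d[0])))
print(R.from_quat(bot.observe()["eef_rot"]).as_matrix().round(3))
E
```

```text
nut .086 [0.59439213 0.0485858  0.086     ]
rot .041 [0.59423531 0.04659489 0.041     ]
open .045 [0.5944829  0.04860265 0.045     ]
nut2 [ 0.534926   -0.12120992  0.086     ]
rot2 [ 0.53490993 -0.11942809  0.041     ]
open2 [ 0.53475754 -0.12131115  0.045     ]
scene [0.5966929  0.05286827 0.086     ]
scene [ 0.53929093 -0.11289243  0.086     ]
0.18216476058777117 70.76932762433873
[[-0.975  0.224 -0.   ]
 [ 0.224  0.975 -0.001]
 [ 0.    -0.001 -1.   ]]
```

>>> {"fn": "jog_arm", "kwargs": {"plan": [[0, 0, -3, 18.7, -24.4, 0, -0.4], [0, 0, -3, 18.7, -24.4, 0, -0.4], [0, 0, -3, 18.7, -24.4, 0, -0.4], [0, 0, -3, 18.7, -24.4, 0, -0.4], [0, 0, -3, 18.7, -24.4, 0, -0.4], [0, 0, -3, 18.7, -24.4, 0, -0.4], [0, 0, -3, 18.7, -24.4, 0, -0.4], [0, 0, -3, 18.7, -24.4, 0, -0.4]]}}

```text
t: 0.92
eef_pos: [0.2958, 0.4371, 0.2056]
eef_rot: [0.318, 0.948, 0.0, -0.0]
wrist_force: [0.3, -0.3, 0.2]
opening: 0.699
grasp_force: 0.0
```

>>> {"fn": "jog_arm", "kwargs": {"plan": [[0, 0, -3, 18.7, -24.4, 0, -0.4], [0, 0, -3, 18.7, -24.4, 0, -0.4], [0, 0, -3, 18.7, -24.4, 0, -0.4], [0, 0, -3, 18.7, -24.4, 0, -0.4], [0, 0, -3, 18.7, -24.4, 0, -0.4], [0, 0, -3, 18.7, -24.4, 0, -0.4], [0, 0, -3, 18.7, -24.4, 0, -0.4], [0, 0, -3, 18.7, -24.4, 0, -0.4]]}}

```text
t: 1.58
eef_pos: [0.4454, 0.2419, 0.2056]
eef_rot: [0.508, 0.861, 0.0, -0.0]
wrist_force: [0.7, 0.6, -0.0]
opening: 0.698
grasp_force: 0.0
```

>>> {"fn": "jog_arm", "kwargs": {"plan": [[0, 0, -3, 18.7, -24.4, 0, -0.4], [0, 0, -3, 18.7, -24.4, 0, -0.4], [0, 0, -3, 18.7, -24.4, 0, -0.4], [0, 0, -3, 18.7, -24.4, 0, -0.4], [0, 0, -3, 18.7, -24.4, 0, -0.4], [0, 0, -3, 18.7, -24.4, 0, -0.4], [0, 0, -3, 18.7, -24.4, 0, -0.4], [0, 0, 0, 0, 0, 0, -0.4]]}}

```text
t: 2.25
eef_pos: [0.5792, 0.0651, 0.2059]
eef_rot: [0.659, 0.752, -0.0, 0.003]
wrist_force: [0.1, -0.3, 1.0]
opening: 0.699
grasp_force: 0.0
```

```bash
python3 - <<'E'
from h import *
o=bot.observe();print(o["t"],o["qpos"].round(3),o["eef_pos"].round(4),o["opening"]);print(R.from_quat(o["eef_rot"]).as_matrix().round(3))
im=get_image("wrist");save(im,"w1.png")
for p in((.594,.048,.086),):
    K=im["intrinsics"];M=R.from_quat(im["orientation"]).as_matrix().T@(np.array(p)-im["eye"]);print("exp px",K[0,0]*M[0]/-M[2]+K[0,2],K[1,1]*M[1]/M[2]+K[1,2])
E
```

```text
2.25 [-0.418  0.556  0.399  1.722 -0.256  0.912  0.214] [0.5792 0.0651 0.2059] 0.6988342698347041
[[-0.13   0.991  0.004]
 [ 0.991  0.13  -0.005]
 [-0.005  0.003 -1.   ]]
exp px 334.61298613049394 254.31387771958794
```

View pics/w1.png

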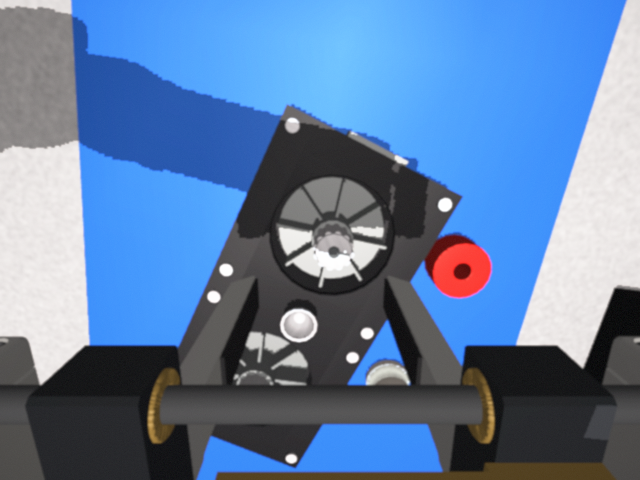

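The wrist view shows nut 1's top near (334,250), about 4 px from where I expected it. The fingers straddle the right column and the path is clear.

```bash
python3 - <<'E'
from h import *
im=get_image("wrist")
print(onz(im,334,250,.086),onz(im,334,251,.086),im["eye"],im["intrinsics"][0,0])
print(onz(im,333,235,.045))
print(bot.observe()["eef_pos"])
c=im["color"][190:310,250:410];cv2.imwrite("pics/w1c.png",cv2.resize(c,None,fx=5,fy=5,interpolation=cv2.INTER_CUBIC)[...,::-1])
E
```

```text
[0.59062934 0.05557731 0.086     ] [0.59075881 0.05469284 0.086     ] [0.56576065 0.1515554  0.38500122] 370.7333224465717
[0.59091414 0.05718296 0.045     ]
[0.57582443 0.0710959  0.20521233]
```

View pics/w1c.png

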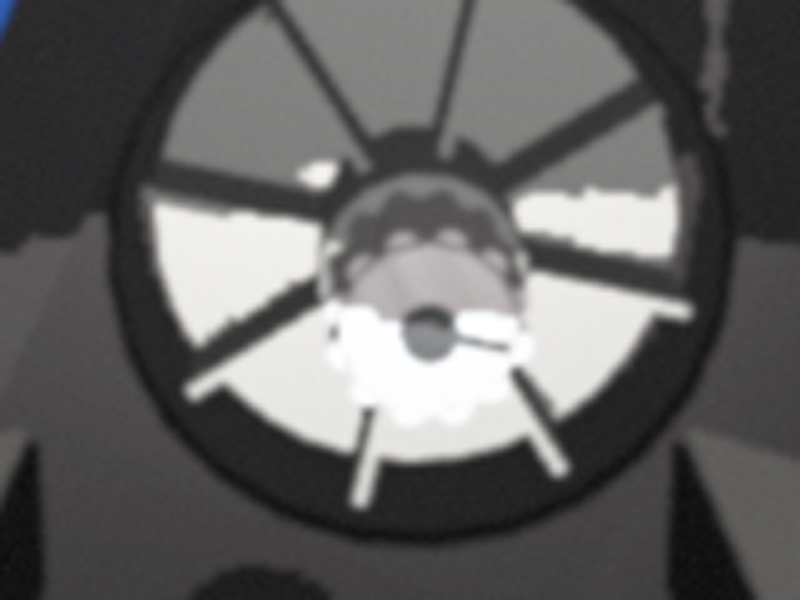

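The crop puts nut 1's top centre at (430,333), which is full-image (336,256.5). That is within 2 mm of the top-camera estimate. Next I'll descend to TCP z ≈ 0.061 at (0.593, 0.049).

>>> {"fn": "jog_arm", "kwargs": {"plan": [[0, 0, 0, 8.7, -11, 0, -0.4], [0, 0, 0, 8.7, -11, 0, -0.4], [0, 0, 0, 0, 0, -20, -0.4], [0, 0, 0, 0, 0, -26, -0.4], [0, 0, 0, 0, 0, -26, -0.4], [0, 0, 0, 0, 0, -26, -0.4], [0, 0, 0, 0, 0, -26, -0.4], [0, 0, 0, 0, 0, -20, -0.4]]}}

```text
t: 3.02
eef_pos: [0.5928, 0.0502, 0.0596]
eef_rot: [0.655, 0.755, -0.0, -0.0]
wrist_force: [0.5, 0.3, 0.1]
opening: 0.702
grasp_force: 0.0
```

>>> {"fn": "jog_arm", "kwargs": {"plan": [[0, 0, 0, 0, 0, 0, -0.2], [0, 0, 0, 0, 0, 0, 0], [0, 0, 0, 0, 0, 0, 0.2], [0, 0, 0, 0, 0, 0, 0.4], [0, 0, 0, 0, 0, 0, 0.6], [0, 0, 0, 0, 0, 0, 1], [0, 0, 0, 0, 0, 0, 1], [0, 0, 0, 0, 0, 0, 1]], "grip_force": 15}}

```text
t: 3.68
eef_pos: [0.5926, 0.0502, 0.0628]
eef_rot: [0.656, 0.755, 0.0, -0.0]
wrist_force: [-3.5, -0.5, 6.9]
opening: 0.371
grasp_force: 15.0
```

```bash
cat > s.py <<'E'
from h import *
o=bot.observe();M=R.from_quat(o["eef_rot"]).as_matrix()
print(o["t"],"q7",o["qpos"].round(3),"pos",o["eef_pos"].round(4),"yaw",np.degrees(np.arctan2(M[1,1],M[0,1])).round(2),"tilt",M[:,2].round(3),"F",o["wrist_force"].round(2),"T",o["wrist_torque"].round(3),o["opening"].round(4),o["grasp_force"])
E
python3 s.py
```

```text
Traceback (most recent call last):
  File "s.py", line 3, in <module>
    print(o["t"],"q7",o["qpos"].round(3),"pos",o["eef_pos"].round(4),"yaw",np.degrees(np.arctan2(M[1,1],M[0,1])).round(2),"tilt",M[:,2].round(3),"F",o["wrist_force"].round(2),"T",o["wrist_torque"].round(3),o["opening"].round(4),o["grasp_force"])
                                                                                                                                                                                                              ^^^^^^^^^^^^^^^^^^
AttributeError: 'float' object has no attribute 'round'
```

```bash
sed -i 's/o\["opening"\].round(4)/o["opening"]/' s.py; python3 s.py
```

```text
3.6833 q7 [-0.318  0.757  0.301  1.801 -0.351  0.636  0.331] pos [0.5926 0.0502 0.0628] yaw 8.06 tilt [-0.  0. -1.] F [-3.53 -0.47  6.91] T [-0.189  0.837 -0.008] 0.3711284481141373 15.002058148384094
```

>>> {"fn": "jog_arm", "kwargs": {"plan": [[0, 0, 1, 0, 0, 0, 1], [0, 0, 1, 0, 0, 0, 1], [0, 0, 1, 0, 0, 0, 1], [0, 0, 1, 0, 0, 0, 1], [0, 0, 0, 0, 0, 0, 1], [0, 0, 0, 0, 0, 0, 1], [0, 0, 0, 0, 0, 0, 1], [0, 0, 0, 0, 0, 0, 1]]}}

```text
t: 4.35
eef_pos: [0.5925, 0.0502, 0.0628]
eef_rot: [0.629, 0.777, 0.0, -0.0]
wrist_force: [-2.7, -1.3, 7.1]
opening: 0.369
grasp_force: 15.0
```

```bash
python3 s.py
```

```text
4.35 q7 [-0.306  0.754  0.282  1.801 -0.329  0.633  0.381] pos [0.5925 0.0502 0.0628] yaw 12.04 tilt [-0.  0. -1.] F [-2.67 -1.31  7.13] T [-0.214  0.842 -0.081] 0.3689585216005754 15.002166330814362
```

>>> {"fn": "jog_arm", "kwargs": {"plan": [[0, 0, 1, 0, 0, 0, 1], [0, 0, 1, 0, 0, 0, 1], [0, 0, 1, 0, 0, 0, 1], [0, 0, 1, 0, 0, 0, 1], [0, 0, 1, 0, 0, 0, 1], [0, 0, 0, 0, 0, 0, 1], [0, 0, 0, 0, 0, 0, 1], [0, 0, 0, 0, 0, 0, 1]]}}

```text
t: 5.02
eef_pos: [0.5925, 0.0502, 0.0628]
eef_rot: [0.595, 0.804, 0.0, -0.0]
wrist_force: [-3.3, -0.8, 7.2]
opening: 0.368
grasp_force: 15.0
```

```bash
python3 s.py
```

```text
5.0167 q7 [-0.292  0.751  0.258  1.8   -0.302  0.629  0.443] pos [0.5925 0.0502 0.0628] yaw 17.02 tilt [-0.  0. -1.] F [-3.34 -0.77  7.23] T [-0.151  0.919 -0.157] 0.3678925146653009 15.00206395983696
```

>>> {"fn": "jog_arm", "kwargs": {"plan": [[0, 0, -3, 0, 0, 0, 1], [0, 0, -3, 0, 0, 0, 1], [0, 0, -3, 0, 0, 0, 1], [0, 0, 0, 0, 0, 0, 1], [0, 0, 0, 0, 0, 0, 1], [0, 0, 0, 0, 0, 0, 1], [0, 0, 0, 0, 0, 0, 1], [0, 0, 0, 0, 0, 0, 1]]}}

```text
t: 5.68
eef_pos: [0.5926, 0.0502, 0.0628]
eef_rot: [0.656, 0.755, 0.0, -0.0]
wrist_force: [-4.4, -0.5, 5.8]
opening: 0.369
grasp_force: 15.0
```

```bash
python3 s.py
```

```text
5.6833 q7 [-0.318  0.757  0.301  1.801 -0.351  0.636  0.331] pos [0.5926 0.0502 0.0628] yaw 8.06 tilt [-0.  0. -1.] F [-4.41 -0.49  5.85] T [-0.228  0.909 -0.02 ] 0.3693628462486241 15.002204775810242
```

>>> {"fn": "jog_arm", "kwargs": {"plan": [[0, 0, -2, 0, 0, 0, 1], [0, 0, -2, 0, 0, 0, 1], [0, 0, -1, 0, 0, 0, 1], [0, 0, 0, 0, 0, 0, 1], [0, 0, 0, 0, 0, 0, 1], [0, 0, 0, 0, 0, 0, 1], [0, 0, 0, 0, 0, 0, 1], [0, 0, 0, 0, 0, 0, 1]]}}

```text
t: 6.35
eef_pos: [0.5927, 0.0502, 0.0628]
eef_rot: [0.688, 0.726, 0.0, -0.0]
wrist_force: [-3.7, -0.3, 6.5]
opening: 0.365
grasp_force: 15.0
```

```bash
python3 s.py
```

```text
6.35 q7 [-0.332  0.76   0.325  1.801 -0.378  0.641  0.269] pos [0.5927 0.0502 0.0628] yaw 3.09 tilt [ 0.  0. -1.] F [-3.7  -0.34  6.45] T [-0.212  0.838  0.099] 0.36503885228042154 15.002146661281586
```

>>> {"fn": "jog_arm", "kwargs": {"plan": [[0, 0, -2, 0, 0, 0, 1], [0, 0, -2, 0, 0, 0, 1], [0, 0, 0, 0, 0, 0, 1], [0, 0, 0, 0, 0, 0, 1], [0, 0, 0, 0, 0, 0, 1], [0, 0, 0, 0, 0, 0, 1], [0, 0, 0, 0, 0, 0, 1], [0, 0, 0, 0, 0, 0, 1]]}}

```text
t: 7.02
eef_pos: [0.5928, 0.0502, 0.0628]
eef_rot: [0.713, 0.701, 0.0, -0.0]
wrist_force: [-3.2, -1.4, 6.1]
opening: 0.37
grasp_force: 15.0
```

```bash
python3 s.py
```

```text
7.0167 q7 [-0.344  0.764  0.344  1.802 -0.399  0.645  0.219] pos [0.5928 0.0502 0.0628] yaw -0.91 tilt [ 0.  0. -1.] F [-3.21 -1.44  6.08] T [-0.236  0.854  0.067] 0.36968084908218324 15.002103745937347
```

>>> {"fn": "jog_arm", "kwargs": {"plan": [[0, 0, -2, 0, 0, 0, 1], [0, 0, -2, 0, 0, 0, 1], [0, 0, 0, 0, 0, 0, 1], [0, 0, 0, 0, 0, 0, 1], [0, 0, 0, 0, 0, 0, 1], [0, 0, 0, 0, 0, 0, 1], [0, 0, 0, 0, 0, 0, 1], [0, 0, 0, 0, 0, 0, 1]]}}

```text
t: 7.68
eef_pos: [0.5929, 0.0502, 0.0628]
eef_rot: [0.737, 0.676, 0.0, -0.0]
wrist_force: [-2.6, -0.5, 6.5]
opening: 0.37
grasp_force: 15.0
```

```bash
python3 s.py; python3 - <<'E'
from h import *
im=get_image("wrist");save(im,"w2.png");im=get_image("top");save(im,"t2.png")
E
```

```text
7.6833 q7 [-0.355  0.767  0.364  1.802 -0.421  0.649  0.169] pos [0.5929 0.0502 0.0628] yaw -4.91 tilt [ 0.  0. -1.] F [-2.63 -0.52  6.49] T [-0.277  0.771  0.094] 0.3698623949476024 15.0021430850029
```

Between -5° and -13° the torque stays flat at about 0.1 N m, while at +9° it grew to 0.15. So shaft 1 loosens clockwise, and I'll keep turning that way.

>>> {"fn": "jog_arm", "kwargs": {"plan": [[0, 0, -4, 0, 0, 0, 1], [0, 0, -5, 0, 0, 0, 1], [0, 0, -5, 0, 0, 0, 1], [0, 0, -5, 0, 0, 0, 1], [0, 0, -5, 0, 0, 0, 1], [0, 0, -5, 0, 0, 0, 1], [0, 0, -5, 0, 0, 0, 1], [0, 0, 0, 0, 0, 0, 1]]}}

```text
t: 8.45
eef_pos: [0.5935, 0.05, 0.0628]
eef_rot: [0.903, 0.43, 0.001, 0.001]
wrist_force: [-2.7, -0.8, 6.4]
opening: 0.368
grasp_force: 15.0
```

```bash
python3 s.py
```

```text
8.45 q7 [-0.45   0.802  0.527  1.804 -0.597  0.698 -0.269] pos [0.5935 0.05   0.0628] yaw -39.11 tilt [ 0.001 -0.    -1.   ] F [-2.69 -0.84  6.4 ] T [-0.297  0.632  0.119] 0.3678754434861556 15.003167688846588
```

>>> {"fn": "jog_arm", "kwargs": {"plan": [[0, 0, -5, 0, 0, 0, 1], [0, 0, -5, 0, 0, 0, 1], [0, 0, -5, 0, 0, 0, 1], [0, 0, -5, 0, 0, 0, 1], [0, 0, -5, 0, 0, 0, 1], [0, 0, -5, 0, 0, 0, 1], [0, 0, -5, 0, 0, 0, 1], [0, 0, 0, 0, 0, 0, 1]]}}

```text
t: 9.12
eef_pos: [0.5938, 0.0495, 0.0629]
eef_rot: [0.99, 0.138, 0.001, 0.001]
wrist_force: [-1.6, -1.9, 6.4]
opening: 0.367
grasp_force: 15.0
```

```bash
python3 s.py
```

```text
9.1167 q7 [-0.538  0.85   0.69   1.807 -0.758  0.768 -0.736] pos [0.5938 0.0495 0.0629] yaw -74.11 tilt [ 0.002 -0.001 -1.   ] F [-1.62 -1.93  6.42] T [-0.462  0.546  0.145] 0.36747040296097944 15.00253289937973
```

>>> {"fn": "jog_arm", "kwargs": {"plan": [[0, 0, -5, 0, 0, 0, 1], [0, 0, -5, 0, 0, 0, 1], [0, 0, -5, 0, 0, 0, 1], [0, 0, -5, 0, 0, 0, 1], [0, 0, -5, 0, 0, 0, 1], [0, 0, -5, 0, 0, 0, 1], [0, 0, -5, 0, 0, 0, 1], [0, 0, 0, 0, 0, 0, 1]]}}

```text
t: 9.78
eef_pos: [0.5938, 0.0488, 0.0628]
eef_rot: [0.986, -0.166, 0.001, 0.001]
wrist_force: [-0.8, -2.0, 5.5]
opening: 0.367
grasp_force: 15.0
```

```bash
python3 s.py
```

```text
9.7833 q7 [-0.612  0.91   0.844  1.809 -0.895  0.854 -1.227] pos [0.5938 0.0488 0.0628] yaw -109.12 tilt [ 0.002 -0.002 -1.   ] F [-0.76 -2.02  5.48] T [-0.615  0.611  0.121] 0.3672586155215957 15.001844465732574
```

>>> {"fn": "jog_arm", "kwargs": {"plan": [[0, 0, -5, 0, 0, 0, 1], [0, 0, -5, 0, 0, 0, 1], [0, 0, -5, 0, 0, 0, 1], [0, 0, -5, 0, 0, 0, 1], [0, 0, -5, 0, 0, 0, 1], [0, 0, -5, 0, 0, 0, 1], [0, 0, -5, 0, 0, 0, 1], [0, 0, 0, 0, 0, 0, 1]]}}

```text
t: 10.45
eef_pos: [0.5934, 0.0482, 0.0629]
eef_rot: [0.89, -0.455, 0.001, 0.001]
wrist_force: [-1.1, -4.1, 6.1]
opening: 0.368
grasp_force: 15.0
```

```bash
python3 s.py
```

```text
10.45 q7 [-0.668  0.974  0.977  1.811 -1.003  0.945 -1.748] pos [0.5934 0.0482 0.0629] yaw -144.13 tilt [ 0.001 -0.003 -1.   ] F [-1.09 -4.12  6.14] T [-0.76   0.808  0.085] 0.36841672034953665 15.001727789640427
```

>>> {"fn": "jog_arm", "kwargs": {"plan": [[0, 0, 0, 0, 0, 0, 0.0], [0, 0, 0, 0, 0, 0, -0.2], [0, 0, 0, 0, 0, 0, -0.4], [0, 0, 0, 0, 0, 0, -0.4], [0, 0, 0, 0, 0, 25, -0.4], [0, 0, 0, 0, 0, 30, -0.4], [0, 0, 0, 0, 0, 30, -0.4], [0, 0, 0, 0, 0, 30, -0.4]]}}

```text
t: 11.12
eef_pos: [0.5928, 0.0505, 0.1776]
eef_rot: [0.891, -0.453, -0.0, 0.0]
wrist_force: [0.6, 0.2, 0.5]
opening: 0.702
grasp_force: 0.0
```

>>> {"fn": "jog_arm", "kwargs": {"plan": [[0, 0, 6, -3, -9, 25, -0.4], [0, 0, 6, -3, -9, 0, -0.4], [0, 0, 6, -3, -9, 0, -0.4], [0, 0, 6, -3, -9, 0, -0.4], [0, 0, 6, -3, -9, 0, -0.4], [0, 0, 6, -3, -9, 0, -0.4], [0, 0, 6, -3, -9, 0, -0.4], [0, 0, 6, -3, -9, 0, -0.4]]}}

```text
t: 11.78
eef_pos: [0.5689, -0.0218, 0.2015]
eef_rot: [0.999, -0.049, 0.0, -0.0]
wrist_force: [-0.8, 0.2, 0.2]
opening: 0.701
grasp_force: 0.0
```

>>> {"fn": "jog_arm", "kwargs": {"plan": [[0, 0, 6, -3, -9, 0, -0.4], [0, 0, 6, -3, -9, 0, -0.4], [0, 0, 6, -3, -9, 0, -0.4], [0, 0, 6, -3, -9, 0, -0.4], [0, 0, 6, -3, -9, 0, -0.4], [0, 0, 6, -3, -9, 0, -0.4], [0, 0, 6, -3, -9, 0, -0.4], [0, 0, 6, -3, -9, 0, -0.4]]}}

```text
t: 12.45
eef_pos: [0.5449, -0.0939, 0.2016]
eef_rot: [0.932, 0.361, 0.0, -0.0]
wrist_force: [-0.3, -0.5, 0.4]
opening: 0.701
grasp_force: 0.0
```

>>> {"fn": "jog_arm", "kwargs": {"plan": [[0, 0, 6, -3, -9, 0, -0.4], [0, 0, 6, -3, -9, 0, -0.4], [0, 0, 6, -3, -9, 0, -0.4], [0, 0, 6, 0, 0, 0, -0.4], [0, 0, 6, 0, 0, 0, -0.4], [0, 0, 6, 0, 0, 0, -0.4], [0, 0, 6, 0, 0, 0, -0.4], [0, 0, 0, 0, 0, 0, -0.4]]}}

```text
t: 13.12
eef_pos: [0.536, -0.1206, 0.2017]
eef_rot: [0.742, 0.671, 0.0, -0.0]
wrist_force: [-0.1, 0.2, 0.7]
opening: 0.699
grasp_force: 0.0
```

>>> {"fn": "jog_arm", "kwargs": {"plan": [[0, 0, 0, 0, 0, 0, -0.4], [0, 0, 0, 0, 0, 0, -0.4], [0, 0, 0, 0, 0, 0, -0.4], [0, 0, 0, 0, 0, 0, -0.4], [0, 0, 0, 0, 0, 0, -0.4], [0, 0, 0, 0, 0, 0, -0.4], [0, 0, 0, 0, 0, 0, -0.4], [0, 0, 0, 0, 0, 0, -0.4]]}}

```text
t: 13.78
eef_pos: [0.536, -0.1206, 0.2015]
eef_rot: [0.743, 0.669, -0.0, -0.0]
wrist_force: [0.4, -1.4, 0.4]
opening: 0.7
grasp_force: 0.0
```

```bash
python3 s.py; python3 - <<'E'
from h import *
im=get_image("wrist");t=get_image("top")
for p in((.535,-.121,.086),):
    K=im["intrinsics"];M=R.from_quat(im["orientation"]).as_matrix().T@(np.array(p)-im["eye"]);u,v=K[0,0]*M[0]/-M[2]+K[0,2],K[1,1]*M[1]/M[2]+K[1,2];print("exp px",u,v)
x,y=int(u)-80,int(v)-60
print(x,y)
a=cv2.resize(im["color"][y:y+120,x:x+160],None,fx=3.75,fy=3.75,interpolation=cv2.INTER_CUBIC)[:,:600]
b=cv2.resize(t["color"][225:285,265:285+35],None,fx=5,fy=5,interpolation=cv2.INTER_CUBIC)
c=np.zeros((450,800,3),np.uint8);c[:a.shape[0],:600]=a;c[:300,600:775]=b
cv2.imwrite("pics/w3.png",c[...,::-1])
E
```

```text
13.7833 q7 [-0.132  0.525  0.457  1.814 -0.293  0.87   0.359] pos [ 0.536  -0.1206  0.2015] yaw -5.95 tilt [-0. -0. -1.] F [ 0.42 -1.38  0.36] T [-0.077  0.017  0.029] 0.6999072014712251 0.0
exp px 319.7164739505799 235.6521143002719
239 175Traceback (most recent call last):
  File "<stdin>", line 9, in <module>
ValueError: could not broadcast input array from shape (300,275,3) into shape (300,175,3)
```

```bash
python3 - <<'E'
from h import *
im=get_image("wrist")
print(onz(im,319.7,235.6,.086))
f=lambda x:cv2.resize(x,(400,300),interpolation=cv2.INTER_CUBIC)
a=f(im["color"][175:295,239:399]);b=f(im["color"][285:405,220:380]);t=f(get_image("top")["color"][221:281,250:330]);s=f(get_image("scene")["color"][185:275,290:410])
cv2.imwrite("pics/w4.png",np.vstack([np.hstack([a,b]),np.hstack([t,s])])[...,::-1])
E
```

```text
[ 0.53499069 -0.12098439  0.086     ]
```

View pics/w4.png

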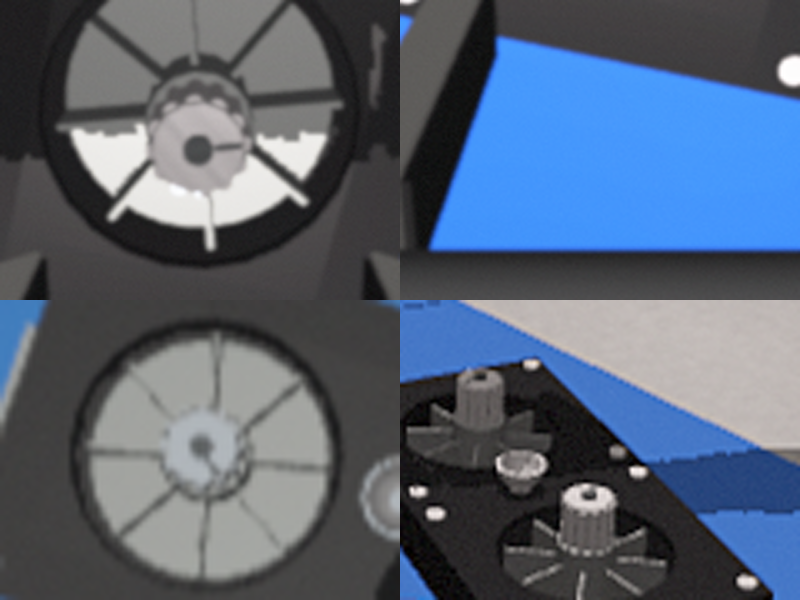

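The top crop (lower left) shows nut 1's index line moved from "up" to lower-right, about 145° clockwise, with the rotor back at rest. The wrist crop puts nut 2's top at (318,235), as expected, so I'll descend on it.

>>> {"fn": "jog_arm", "kwargs": {"plan": [[0, 0, 0, -1, 0, -20, -0.4], [0, 0, 0, 0, 0, -22, -0.4], [0, 0, 0, 0, 0, -26, -0.4], [0, 0, 0, 0, 0, -26, -0.4], [0, 0, 0, 0, 0, -26, -0.4], [0, 0, 0, 0, 0, -20, -0.4], [0, 0, 0, 0, 0, 0, -0.4], [0, 0, 0, 0, 0, 0, -0.2]]}}

```text
t: 14.7
eef_pos: [0.5344, -0.1207, 0.061]
eef_rot: [0.743, 0.669, -0.001, -0.001]
wrist_force: [0.4, -0.4, 1.2]
opening: 0.66
grasp_force: 0.0
```

>>> {"fn": "jog_arm", "kwargs": {"plan": [[0, 0, 0, 0, 0, 0, 0], [0, 0, 0, 0, 0, 0, 0.1], [0, 0, 0, 0, 0, 0, 0.2], [0, 0, 0, 0, 0, 0, 0.4], [0, 0, 0, 0, 0, 0, 0.6], [0, 0, 0, 0, 0, 0, 1], [0, 0, 0, 0, 0, 0, 1], [0, 0, 0, 0, 0, 0, 1]], "grip_force": 15}}

```text
t: 15.37
eef_pos: [0.5338, -0.1204, 0.0623]
eef_rot: [0.743, 0.669, -0.0, -0.001]
wrist_force: [-4.3, -0.1, 7.4]
opening: 0.369
grasp_force: 15.0
```

```bash
python3 s.py
```

```text
15.3667 q7 [-0.044  0.716  0.334  1.933 -0.417  0.562  0.467] pos [ 0.5338 -0.1204  0.0623] yaw -5.95 tilt [-0.002  0.001 -1.   ] F [-4.25 -0.07  7.35] T [0.052 1.025 0.04 ] 0.3694783734285904 15.000842213630676
```

>>> {"fn": "jog_arm", "kwargs": {"plan": [[0, 0, 2, 0, 0, 0, 1], [0, 0, 2, 0, 0, 0, 1], [0, 0, 1, 0, 0, 0, 1], [0, 0, 0, 0, 0, 0, 1], [0, 0, 0, 0, 0, 0, 1], [0, 0, 0, 0, 0, 0, 1], [0, 0, 0, 0, 0, 0, 1], [0, 0, 0, 0, 0, 0, 1]]}}

```text
t: 16.03
eef_pos: [0.5338, -0.1204, 0.0623]
eef_rot: [0.713, 0.701, -0.0, -0.001]
wrist_force: [-4.1, 0.8, 8.0]
opening: 0.372
grasp_force: 15.0
```

```bash
python3 s.py
```

```text
16.0333 q7 [-0.029  0.712  0.311  1.933 -0.389  0.557  0.527] pos [ 0.5338 -0.1204  0.0623] yaw -0.97 tilt [-0.002  0.001 -1.   ] F [-4.07  0.82  7.97] T [ 0.093  1.04  -0.097] 0.3718597407967656 15.00079169869423
```

>>> {"fn": "jog_arm", "kwargs": {"plan": [[0, 0, 2, 0, 0, 0, 1], [0, 0, 2, 0, 0, 0, 1], [0, 0, 0, 0, 0, 0, 1], [0, 0, 0, 0, 0, 0, 1], [0, 0, 0, 0, 0, 0, 1], [0, 0, 0, 0, 0, 0, 1], [0, 0, 0, 0, 0, 0, 1], [0, 0, 0, 0, 0, 0, 1]]}}

```text
t: 16.7
eef_pos: [0.5338, -0.1204, 0.0623]
eef_rot: [0.688, 0.725, -0.0, -0.001]
wrist_force: [-3.2, 0.6, 8.2]
opening: 0.368
grasp_force: 15.0
```

```bash
python3 s.py
```

```text
16.7 q7 [-0.017  0.709  0.292  1.932 -0.366  0.553  0.575] pos [ 0.5338 -0.1204  0.0623] yaw 3.02 tilt [-0.002  0.001 -1.   ] F [-3.21  0.59  8.21] T [ 0.069  1.055 -0.186] 0.36800993280711564 15.000810027122498
```

Torque keeps growing the anticlockwise way (0.10 to 0.19 N m), so I'll stop there and try the other way.

>>> {"fn": "jog_arm", "kwargs": {"plan": [[0, 0, -3, 0, 0, 0, 1], [0, 0, -3, 0, 0, 0, 1], [0, 0, -3, 0, 0, 0, 1], [0, 0, -2, 0, 0, 0, 1], [0, 0, -2, 0, 0, 0, 1], [0, 0, -1, 0, 0, 0, 1], [0, 0, 0, 0, 0, 0, 1], [0, 0, 0, 0, 0, 0, 1]]}}

```text
t: 17.37
eef_pos: [0.5339, -0.1204, 0.0623]
eef_rot: [0.771, 0.637, -0.0, -0.001]
wrist_force: [-4.2, 0.8, 6.8]
opening: 0.369
grasp_force: 15.0
```

```bash
python3 s.py
```

```text
17.3667 q7 [-0.059  0.719  0.358  1.933 -0.445  0.568  0.407] pos [ 0.5339 -0.1204  0.0623] yaw -10.92 tilt [-0.001  0.001 -1.   ] F [-4.23  0.84  6.79] T [0.042 1.028 0.128] 0.36858246360860775 15.000795274972916
```

>>> {"fn": "jog_arm", "kwargs": {"plan": [[0, 0, -2, 0, 0, 0, 1], [0, 0, -2, 0, 0, 0, 1], [0, 0, 0, 0, 0, 0, 1], [0, 0, 0, 0, 0, 0, 1], [0, 0, 0, 0, 0, 0, 1], [0, 0, 0, 0, 0, 0, 1], [0, 0, 0, 0, 0, 0, 1], [0, 0, 0, 0, 0, 0, 1]]}}

```text
t: 18.03
eef_pos: [0.5339, -0.1204, 0.0623]
eef_rot: [0.793, 0.609, -0.0, -0.001]
wrist_force: [-3.6, -0.3, 7.3]
opening: 0.369
grasp_force: 15.0
```

```bash
python3 s.py
```

```text
18.0333 q7 [-0.071  0.723  0.377  1.934 -0.467  0.573  0.359] pos [ 0.5339 -0.1204  0.0623] yaw -14.9 tilt [-0.001  0.001 -1.   ] F [-3.61 -0.31  7.27] T [0.047 1.027 0.242] 0.36868018429061206 15.000793039798737
```

>>> {"fn": "jog_arm", "kwargs": {"plan": [[0, 0, -2, 0, 0, 0, 1], [0, 0, -1, 0, 0, 0, 1], [0, 0, 0, 0, 0, 0, 1], [0, 0, 0, 0, 0, 0, 1], [0, 0, 0, 0, 0, 0, 1], [0, 0, 0, 0, 0, 0, 1], [0, 0, 0, 0, 0, 0, 1], [0, 0, 0, 0, 0, 0, 1]]}}

```text
t: 18.7
eef_pos: [0.534, -0.1205, 0.0623]
eef_rot: [0.808, 0.589, -0.0, -0.001]
wrist_force: [-3.4, 0.7, 7.2]
opening: 0.369
grasp_force: 15.0
```

```bash
python3 s.py
```

```text
18.7 q7 [-0.08   0.725  0.392  1.934 -0.484  0.577  0.323] pos [ 0.534  -0.1205  0.0623] yaw -17.89 tilt [-0.001  0.001 -1.   ] F [-3.43  0.72  7.19] T [0.045 1.039 0.269] 0.36921177940669686 15.000738948583603
```

```bash
cat > avg.py <<'E'
from h import *
T=[]
for i in range(6):
    T.append(bot.observe()["wrist_torque"][2]); get_image("scene")
print(np.round(T,3),np.mean(T))
E
python3 avg.py
```

```text
[0.269 0.246 0.223 0.238 0.274 0.227] 0.24619709078705668
```

>>> {"fn": "jog_arm", "kwargs": {"plan": [[0, 0, 3, 0, 0, 0, 1], [0, 0, 3, 0, 0, 0, 1], [0, 0, 3, 0, 0, 0, 1], [0, 0, 3, 0, 0, 0, 1], [0, 0, 3, 0, 0, 0, 1], [0, 0, 3, 0, 0, 0, 1], [0, 0, 1, 0, 0, 0, 1], [0, 0, 0, 0, 0, 0, 1]]}}

```text
t: 19.67
eef_pos: [0.5338, -0.1205, 0.0623]
eef_rot: [0.701, 0.714, -0.0, -0.001]
wrist_force: [-4.2, 0.6, 6.3]
opening: 0.371
grasp_force: 15.0
```

```bash
python3 s.py; python3 avg.py
```

```text
19.6667 q7 [-0.023  0.71   0.301  1.932 -0.377  0.555  0.552] pos [ 0.5338 -0.1205  0.0623] yaw 1.06 tilt [-0.001  0.001 -1.   ] F [-4.23  0.63  6.29] T [ 0.139  1.031 -0.173] 0.3709622009969165 15.000493079423904
[-0.173 -0.17  -0.1   -0.063 -0.12  -0.123] -0.12496785193750061
```

>>> {"fn": "jog_arm", "kwargs": {"plan": [[0, 0, 2, 0, 0, 0, 1], [0, 0, 2, 0, 0, 0, 1], [0, 0, 0, 0, 0, 0, 1], [0, 0, 0, 0, 0, 0, 1], [0, 0, 0, 0, 0, 0, 1], [0, 0, 0, 0, 0, 0, 1], [0, 0, 0, 0, 0, 0, 1], [0, 0, 0, 0, 0, 0, 1]]}}

```text
t: 20.63
eef_pos: [0.5337, -0.1204, 0.0623]
eef_rot: [0.675, 0.737, -0.0, -0.001]
wrist_force: [-4.6, 1.0, 8.0]
opening: 0.368
grasp_force: 15.0
```

```bash
python3 s.py; python3 avg.py
```

```text
20.6333 q7 [-0.012  0.708  0.283  1.932 -0.355  0.552  0.599] pos [ 0.5337 -0.1204  0.0623] yaw 5.02 tilt [-0.002  0.001 -1.   ] F [-4.58  1.02  8.04] T [ 0.104  1.059 -0.111] 0.36790380392674393 15.000806897878647
[-0.111 -0.005 -0.129 -0.06  -0.103 -0.161] -0.09477436968518321
```

Averaging over the ~0.04 N m noise, anticlockwise holds steady at about 0.1 N m (+7° and +11°). Clockwise reached 0.25 N m at -12°, so shaft 2 loosens anticlockwise.

>>> {"fn": "jog_arm", "kwargs": {"plan": [[0, 0, 4, 0, 0, 0, 1], [0, 0, 4, 0, 0, 0, 1], [0, 0, 4, 0, 0, 0, 1], [0, 0, 4, 0, 0, 0, 1], [0, 0, 4, 0, 0, 0, 1], [0, 0, 0, 0, 0, 0, 1], [0, 0, 0, 0, 0, 0, 1], [0, 0, 0, 0, 0, 0, 1]]}}

```text
t: 21.6
eef_pos: [0.5336, -0.1205, 0.0623]
eef_rot: [0.537, 0.843, -0.0, -0.001]
wrist_force: [-4.7, 1.2, 7.3]
opening: 0.373
grasp_force: 15.0
```

```bash
python3 s.py; python3 avg.py
```

```text
21.6 q7 [ 0.049  0.697  0.188  1.93  -0.238  0.537  0.836] pos [ 0.5336 -0.1205  0.0623] yaw 25.01 tilt [-0.002  0.001 -1.   ] F [-4.66  1.2   7.26] T [ 0.068  1.082 -0.129] 0.3729185342670474 15.000854283571243
[-0.129 -0.109 -0.154 -0.107 -0.101 -0.082] -0.1137729428336034
```

>>> {"fn": "jog_arm", "kwargs": {"plan": [[0, 0, 5, 0, 0, 0, 1], [0, 0, 5, 0, 0, 0, 1], [0, 0, 5, 0, 0, 0, 1], [0, 0, 5, 0, 0, 0, 1], [0, 0, 5, 0, 0, 0, 1], [0, 0, 5, 0, 0, 0, 1], [0, 0, 5, 0, 0, 0, 1], [0, 0, 5, 0, 0, 0, 1]]}}

```text
t: 22.57
eef_pos: [0.5333, -0.1208, 0.0623]
eef_rot: [0.214, 0.977, -0.0, -0.001]
wrist_force: [-4.7, 0.2, 8.2]
opening: 0.367
grasp_force: 15.0
```

```bash
python3 s.py
```

```text
22.5667 q7 [ 1.720e-01  6.880e-01 -1.000e-03  1.927e+00  2.000e-03  5.300e-01
  1.309e+00] pos [ 0.5333 -0.1208  0.0623] yaw 65.25 tilt [-0.003  0.    -1.   ] F [-4.7   0.23  8.15] T [ 0.071  1.111 -0.074] 0.3665695974733483 15.000565946102142
```

>>> {"fn": "jog_arm", "kwargs": {"plan": [[0, 0, 5, 0, 0, 0, 1], [0, 0, 5, 0, 0, 0, 1], [0, 0, 5, 0, 0, 0, 1], [0, 0, 5, 0, 0, 0, 1], [0, 0, 5, 0, 0, 0, 1], [0, 0, 5, 0, 0, 0, 1], [0, 0, 5, 0, 0, 0, 1], [0, 0, 5, 0, 0, 0, 1]]}}

```text
t: 23.23
eef_pos: [0.5333, -0.1211, 0.0623]
eef_rot: [-0.133, 0.991, -0.0, -0.001]
wrist_force: [-5.0, -0.5, 7.4]
opening: 0.368
grasp_force: 15.0
```

```bash
python3 s.py
```

```text
23.2333 q7 [ 0.295  0.693 -0.19   1.923  0.235  0.55   1.784] pos [ 0.5333 -0.1211  0.0623] yaw 105.24 tilt [-0.003 -0.001 -1.   ] F [-5.05 -0.49  7.43] T [ 0.18   1.11  -0.169] 0.3680415982743936 15.000966489315033
```

>>> {"fn": "jog_arm", "kwargs": {"plan": [[0, 0, 5, 0, 0, 0, 1], [0, 0, 5, 0, 0, 0, 1], [0, 0, 5, 0, 0, 0, 1], [0, 0, 5, 0, 0, 0, 1], [0, 0, 5, 0, 0, 0, 1], [0, 0, 5, 0, 0, 0, 1], [0, 0, 5, 0, 0, 0, 1], [0, 0, 5, 0, 0, 0, 1]]}}

```text
t: 23.9
eef_pos: [0.5335, -0.1214, 0.0623]
eef_rot: [-0.464, 0.886, -0.0, -0.001]
wrist_force: [-3.9, 0.3, 7.7]
opening: 0.365
grasp_force: 15.0
```

```bash
python3 s.py
```

```text
23.9 q7 [ 0.418  0.714 -0.381  1.919  0.452  0.596  2.276] pos [ 0.5335 -0.1214  0.0623] yaw 145.23 tilt [-0.003 -0.002 -1.   ] F [-3.89  0.28  7.74] T [ 0.123  1.154 -0.072] 0.3646470314240605 15.001003593206406
```

>>> {"fn": "jog_arm", "kwargs": {"plan": [[0, 0, 0, 0, 0, 0, 0.0], [0, 0, 0, 0, 0, 0, -0.2], [0, 0, 0, 0, 0, 0, -0.4], [0, 0, 0, 0, 0, 0, -0.4], [0, 0, 0, 0, 0, 25, -0.4], [0, 0, 0, 0, 0, 35, -0.4], [0, 0, 0, 0, 0, 40, -0.4], [0, 0, 0, 0, 0, 40, -0.4]]}}

```text
t: 24.57
eef_pos: [0.5345, -0.1203, 0.2027]
eef_rot: [-0.462, 0.887, 0.001, -0.0]
wrist_force: [1.2, -0.2, 0.4]
opening: 0.7
grasp_force: 0.0
```

>>> {"fn": "jog_arm", "kwargs": {"plan": [[0, 0, 0, -5, -20, 0, -0.4], [0, 0, 0, -5, -25, 0, -0.4], [0, 0, 0, -5, -25, 0, -0.4], [0, 0, 0, -5, -25, 0, -0.4], [0, 0, 0, -5, -25, 0, -0.4], [0, 0, 0, -5, -25, 0, -0.4], [0, 0, 0, -5, -25, 0, -0.4], [0, 0, 0, -5, -20, 0, -0.4]]}}

```text
t: 25.23
eef_pos: [0.4945, -0.3129, 0.2013]
eef_rot: [-0.461, 0.887, -0.0, -0.0]
wrist_force: [0.1, 0.3, 0.8]
opening: 0.699
grasp_force: 0.0
```

>>> {"fn": "jog_arm", "kwargs": {"plan": [[0, 0, 0, 0, 0, 0, -0.4], [0, 0, 0, 0, 0, 0, -0.4], [0, 0, 0, 0, 0, 0, -0.4], [0, 0, 0, 0, 0, 0, -0.4], [0, 0, 0, 0, 0, 0, -0.4], [0, 0, 0, 0, 0, 0, -0.4], [0, 0, 0, 0, 0, 0, -0.4], [0, 0, 0, 0, 0, 0, -0.4]]}}

```text
t: 25.9
eef_pos: [0.4952, -0.3103, 0.2016]
eef_rot: [-0.463, 0.887, -0.0, 0.0]
wrist_force: [0.6, -0.0, -0.1]
opening: 0.7
grasp_force: 0.0
```

```bash
python3 s.py; python3 - <<'E'
from h import *
im=get_image("top")["color"][205:325,235:425]
cv2.imwrite("pics/end.png",cv2.resize(im,None,fx=4,fy=4,interpolation=cv2.INTER_CUBIC)[...,::-1])
E
```

```text
25.9 q7 [ 0.824  0.576 -0.491  1.702  0.322  0.945  2.742] pos [ 0.4952 -0.3103  0.2016] yaw 145.1 tilt [ 0. -0. -1.] F [ 0.61 -0.02 -0.14] T [0.067 0.027 0.01 ] 0.6999815735913272 0.0
```

View pics/end.png

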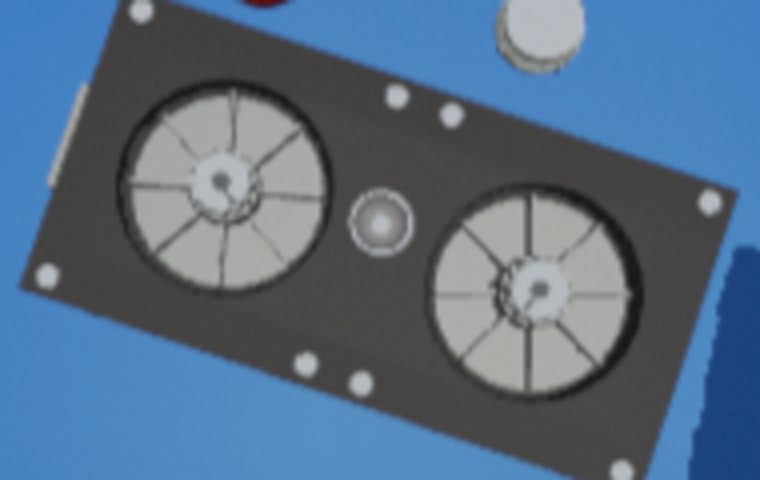

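Both index lines have moved about 145° from "up": nut 1 to lower-right at (235,200), nut 2 to lower-left at (527,307). The rotors are back at rest and the cup at (381,223) hasn't moved. I'm handing in.

```bash
python3 -c "
from h import *
print(hand_in())"
```

```text
the job is handed in; nothing more can be done
None
```

Both nuts are backed off about 145° each (shaft_1 clockwise, so left-hand; shaft_2 anticlockwise), with the rotors back at rest, the cup not moved, and the job handed in at about 26 s of the 66 s allowed.

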